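# Take the used-up tape roll off the bench tape stand

### The job

The keeper bar on the tape stand holds both tape rolls on their posts: turn it crosswise, well clear of both rolls, and leave it so. Then slide the nearly used-up roll (the thinner one) straight up off its post without forcing it against the post, and set it down gently, lying flat, in the shallow tray. Leave the full roll on its post and the other things on the bench where they are.

Things in the scene. Friction and masses are not known exactly. Their poses are not given: they have to be found in the camera images.
- stand: Tape stand fixed to the bench: plywood base plate 90 (x) x 250 (y) x 15 mm thick, origin at the centre of its underside on the bench, z up. Two upright aluminium posts, 20 mm diameter, stand on it at y = +85 and y = -85 mm (x = 0) in its frame; their tops are 75 mm above the bench. A steel pillar of 18 mm diameter stands at its centre and carries the keeper bar. One tape roll is on each post; which is on which varies.
- keeper (a joint): Angle (rad) of the keeper bar about the vertical axis of the stand's pillar, counter-clockwise from above positive. At 0 the bar lies along the stand's y axis, over both posts; at +1.57 or -1.57 it lies crosswise, clear of both. It turns from -1.6 to 1.6, starts near 0, stays where left, and has light friction (about 0.06 N m).
- keeper_grip (a point): Point on the pillar's axis at the middle of the keeper's grip, 97 mm above the bench. The keeper is a steel bar 190 mm long, 14 mm wide and 10 mm thick (79 to 89 mm above the bench), with a black grip 60 mm long, 14 mm wide, on its middle, reaching 107 mm above the bench. This point's y axis runs along the bar, z up.
- spent_c (a point): Centre (half-way up, on the axis) of the nearly used-up grey tape roll: 48 mm outer diameter, 48 mm high, cardboard core with a bore of 25 mm, about 60 g. z is the roll's axis. It starts on one of the posts, its underside on the base plate.
- full_c (a point): Centre (half-way up, on the axis) of the full grey tape roll: 66 mm outer diameter, 48 mm high, same core. It is on the other post and stays there.
- tray: Shallow black open tray fixed to the bench, outside 170 (x) x 150 (y) x 24 mm high, walls and floor 4 mm thick. Origin at the centre of its underside, z up. Empty at the start.
- oil_c (a point): Bystander: white oil bottle, 44 mm diameter, 120 mm high, standing; the point is half-way up.
- wrench: Bystander: steel wrench 160 mm long lying flat; origin under its middle, its x axis along it.
- pedal_c (a point): Bystander: bicycle pedal, about 60 x 130 x 25 mm with its axle, lying flat; the point is at its centre.
Things that resemble listed ones, but are neither listed nor needed, are in the scene too. What is shaped like the part that bears spent_c but pink or yellow is not meant.

How it is judged (in metres and radians):
On the way, in this order (a step that is already met when the one before it is completed fails the run):
1. the keeper bar is turned well clear of both posts (0.9 rad or more) ((value of joint keeper above 0.9 rad or value of joint keeper below -0.9 rad)), for 0.2 s.
2. the thin roll is slid up clear of its post, the bar still clear ((value of joint keeper above 0.9 rad or value of joint keeper below -0.9 rad) and z of spent_c in the frame of stand above 0.099 m), for 0.05 s.
At the end, for the whole second after the job is handed in: The thin roll lies flat (axis within 0.12 rad of upright, either way up) on the tray's floor, inside its walls, released and at rest; the keeper bar stands 0.9 rad or more from the posts' line; the full roll is still seated on its post, within 12 mm of where it was (x of spent_c in the frame of tray between -0.062 and 0.062 m and y of spent_c in the frame of tray between -0.052 and 0.052 m and z of spent_c in the frame of tray between 0.022 and 0.032 m and angle between the z axis of spent_c and the z axis of tray, either way round below 0.12 rad and (value of joint keeper above 0.9 rad or value of joint keeper below -0.9 rad) and z of full_c in the frame of stand below 0.044 m and distance of full_c from where it was at the start of the episode below 0.012 m and linear speed of spent below 0.02 m/s and angular speed of spent below 0.3 rad/s and contact force between spent and the fingers below 0.05 N); the robot touches nothing.
It fails at once if the thin roll is dropped or thrown (over 0.7 m/s while not held) (linear speed of spent above 0.7 m/s and contact force between spent and the fingers below 0.05 N).
It fails at once if the thin roll is forced against the stand (over 30 N) (contact force between spent and stand above 30 N).
It fails at once if the full roll is moved by over 25 mm (distance of full_c from where it was at the start of the episode above 0.025 m).
It fails at once if a bystander is moved by over 30 mm (distance of any of oil_c, wrench, pedal_c from where it was at the start of the episode above 0.03 m).
It also fails if it takes over 58 s, if anything falls off the work surface, if the arm or the gripper's body presses on something with over 40 N, if the wrist force passes 120 N, or if a joint passes its speed limit or range.

### The arm

A 6-joint arm with a two-finger parallel gripper is mounted at the origin on the work surface. World frame = base frame: x ahead of the robot, y to its left, z up, the work surface at z = 0. Lengths are in mm, angles in rad, forces in N, time in s.
With the tool pointing down it reaches from about 300 to 775 mm from the base axis. Payload 14.6 kg.
Tool frame: the origin (TCP) lies at the very end of the fingers, on their centre line; the grasp point (between the pads) lies 19 mm behind it (grip_point_offset is the distance from the TCP to the grasp point, in mm); z points along the fingers, y is the line along which they close (so a half turn about z gives the same grasp; the last joint's range is limited). The gripper opens to 94 mm and grips with 3 to 60 N. Pads are 16 mm wide; open, the fingers measure 119 mm over their backs; the gripper's body (75 mm by 177 mm) begins 78 mm behind the grasp point.
Start: joints at [-1.334, 0.3, 1.521, -0, 1.321, -0.067], TCP at [164.525, -524.806, 205.446] pointing down, gripper open.
Joint ranges: [-3.03, 3.03], [-0.79, 2.21], [0.23, 2.52], [-1.04, 4.18], [0, 3.07], [-2.55, 2.55]. Speed limits (rad/s): [2.22, 2.22, 2.57, 3.14, 3.14, 3.14].

### API

Orientations are given as [roll, pitch, yaw] about the fixed x, y, z axes, in that order (R = Rz(yaw) Ry(pitch) Rx(roll)).
In Python, from cell import read_state, camera, camera_info, sign_off, grip_point_offset gives the robot as it stands.
- The arm moves only by the shell command python3 -m handwheel 'ROWS' [FORCE]. ROWS is text: rows parted by semicolons, each of 5 numbers parted by spaces: the shift along the world's x, y, z in units of 40 mm (1.0 is 40 mm), then the turn about the world's z in units of 5 degrees (1.0 is 5 degrees), then the closure, from 0 (fully open) to 1 (shut). In form: dx dy dz yaw gripper; .... A call has 1 to 12 rows; each row shifts and turns the commanded pose from where the row before left it; what a row does not reach is not made up. A row lasts 1/12 s, in which the tool goes at most 41.7 mm and 7.16 degrees, less where a joint would pass 70% of its speed; a pose out of reach is approached as far as the arm can. A call is refused whole if a number of a shift passes 1 or a number of a turn 1, either way. A call with a gripper value outside its range is refused whole. The fingers move at their own pace and stop on an object; FORCE is the grip in N (left out, the last holds). Time passes only in rows, so rows that do not move let the fingers close. It gives the time, the measured TCP pose, the force, the opening and the grip force at its end, in the units of the state.
- read_state(): the state, without advancing time (a new reading comes with each control period).
- camera(name): name is "side" or "top" or "wrist"; returns (picture, depth): 400x640x3 uint8, red, green, blue; 400x640 float32, mm along the optical axis (not along the pixel's ray), 0 where there is no reading.
- camera_info(name): a dict with "intrinsics" (3x3 intrinsics, pixels), "world_from_camera" (4x4, takes a point from camera to world coordinates). Camera axes: x right, y down, z forward; pixel columns grow to the right and rows downward; lengths in mm; the calibration is good to about 2 mm. The wrist camera is an equidistant fisheye: a pixel r from the principal point sees the ray r / f radians off the axis. A picture is of the moment at which its call begins: read the wrist's pose just before it. camera_info takes no time and is no camera call; for the wrist camera it gives the pose at the moment of the call.
- sign_off(): hands the job in; it is judged then, once.
The state is a dict: "clock": time; "joints": joint angles; "qd": joint speeds; "effort": joint torques, N m; "eef_pos": TCP position; "eef_rot": TCP orientation; "wrist_force": force on the tool from outside, world axes, zero at the start; "moment": the same for the moment, N m; "finger_gap": finger opening in mm; "finger_force": force on a finger pad.
Only numpy, scipy, OpenCV 4.12 (cv2) and the standard library are available. Lean on these libraries where they do the work, as an engineer would, in place of code of your own. Each camera call takes 0.05 s, during which the arm holds its last target. There are 200 camera calls.

## Working session

There is one attempt and no reset: what is moved stays moved. The work goes in short steps, Python scripts to look and compute and a shell command to move; the robot and the scene stay as the last step left them, time stands still between calls to the robot, and variables do not carry over. Pictures are saved under pics/ and viewed, at most 10 in all, crops included, and the job is handed in when it is done.

```bash
mkdir -p pics; python3 - <<'E'
from cell import *
import cv2,numpy as np
print(read_state())
for n in("top","side"):
    p,d=camera(n); cv2.imwrite(f"pics/{n}0.png",p[:,:,::-1]); np.save(f"{n}0.npy",d)
    i=camera_info(n); print(n,np.round(i["intrinsics"],1).tolist(),np.round(i["world_from_camera"],3).tolist())
E
```

```text
{'clock': 0.0, 'joints': array([-1.33358193e+00,  3.00460297e-01,  1.52158245e+00, -6.36912891e-08,
        1.32067273e+00, -6.66285768e-02]), 'qd': array([ 2.19354376e-03, -9.95674244e-04, -1.01670862e-05,  4.01523544e-05,
        8.30240649e-05,  7.60674257e-04]), 'effort': array([-1.64290061e-03, -5.31811845e+01, -3.52738380e+01,  7.07996939e-02,
        2.44465994e-02, -1.35130986e-04]), 'eef_pos': array([ 164.47598442, -524.56256521,  204.89167031]), 'eef_rot': array([-3.14047231e+00, -7.46954334e-05,  3.03842943e-01]), 'wrist_force': array([ 0.35241051, -0.10648964,  0.33037457]), 'moment': array([ 0.01146011, -0.02351113, -0.01295404]), 'finger_force': 0.0, 'finger_gap': 93.30986729122485}
top [[371.6, 0.0, 322.9], [0.0, 371.6, 194.0], [0.0, 0.0, 1.0]] [[0.01, -0.988, 0.151, 502.78], [-0.999, -0.014, -0.029, 45.446], [0.031, -0.151, -0.988, 1036.179], [0.0, 0.0, 0.0, 1.0]]
side [[389.8, 0.0, 328.3], [0.0, 389.8, 200.6], [0.0, 0.0, 1.0]] [[-0.942, -0.255, 0.217, 437.01], [-0.334, 0.677, -0.655, 640.747], [0.02, -0.69, -0.723, 737.372], [0.0, 0.0, 0.0, 1.0]]
```

View pics/top0.png

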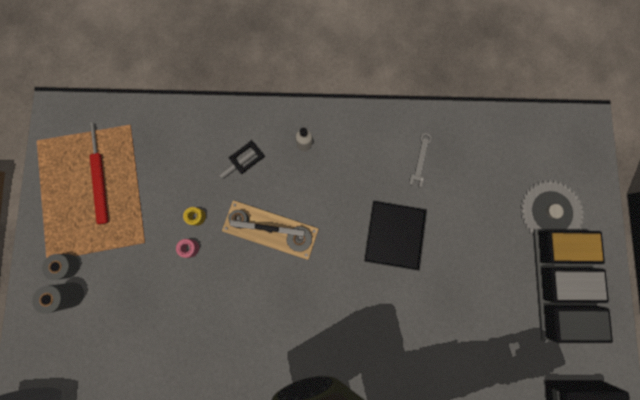

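View pics/side0.png

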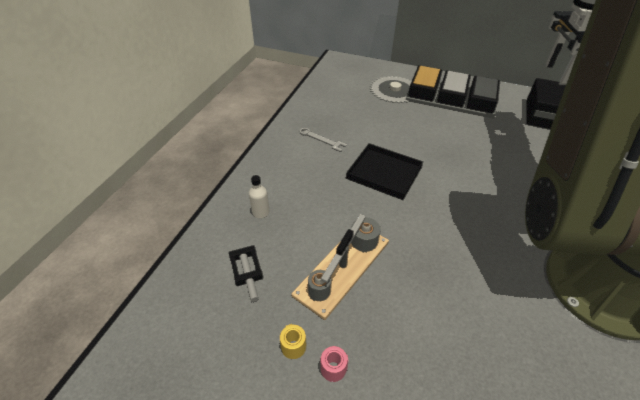

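The top view shows the stand at about (270,230), with the thin grey roll at (239,217), the full roll at (300,238) and the keeper between them. The tray is at (396,236), the bottle at (303,136), the wrench at (421,160) and the pedal at (243,157).

Things that could be taken for the thin roll (top pixels): yellow (193,215), pink (186,248), loose grey rolls (57,266) and (47,298), the full roll (300,238). I choose the thin grey one on the post at (239,217) and check it in a crop while measuring.

```bash
cat > h.py <<'E'
import numpy as np,cv2
from cell import *
def cloud(n,d):
    i=camera_info(n);K=i["intrinsics"];T=np.array(i["world_from_camera"])
    v,u=np.mgrid[:400,:640]
    P=np.stack([(u-K[0][2])/K[0][0]*d,(v-K[1][2])/K[1][1]*d,d],-1)
    return P@T[:3,:3].T+T[:3,3]
E
python3 - <<'E'
from h import *
im=cv2.imread("pics/top0.png");W=cloud("top",np.load("top0.npy"))
def rect(m,name):
    p=W[m][:,:2].astype(np.float32);print(name,m.sum(),cv2.minAreaRect(p),"medz",np.median(W[m][:,2]))
hsv=cv2.cvtColor(im,cv2.COLOR_BGR2HSV)
box=np.zeros((400,640),bool);box[195:265,215:325]=1
rect(box&(abs(W[...,2]-15)<6)&(hsv[...,1]>70),"plate")
bt=np.zeros((400,640),bool);bt[195:275,360:432]=1
rect(bt&(hsv[...,2]<40),"tray");
t=bt&(W[...,2]>17);rect(t,"trayrim")
rect(box&(W[...,2]>74)&(W[...,2]<94),"bar")
rect(box&(W[...,2]>96),"grip")
for (u,v) in((239,217),(300,238)):
    b=np.zeros((400,640),bool);b[v-16:v+17,u-16:u+17]=1
    m=b&(W[...,2]>52)&(W[...,2]<70); p=W[m]; print(m.sum(),p.mean(0),p.min(0),p.max(0),cv2.minEnclosingCircle(p[:,:2].astype(np.float32)))
cv2.imwrite("pics/c.png",np.hstack([cv2.resize(im[195:265,215:325],None,fx=4,fy=4,interpolation=2),cv2.resize(cv2.imread("pics/side0.png")[210:320,285:395],(350,280),interpolation=2)]))
E
```

```text
plate 1843 ((558.5945434570312, 159.90362548828125), (250.1213836669922, 89.3111343383789), 72.34571838378906) medz 14.215490861069043
tray 3248 ((560.1505126953125, -112.65596008300781), (294.21258544921875, 164.77719116210938), 80.94774627685547) medz 3.234147084829374
trayrim 413 ((558.3849487304688, -112.92453002929688), (296.32135009765625, 169.87631225585938), 81.31700897216797) medz 22.578074269722947
bar 295 ((557.1806640625, 159.62869262695312), (188.27651977539062, 28.21324920654297), 78.2488784790039) medz 88.02990729922999
grip 169 ((541.2471923828125, 114.18718719482422), (155.67767333984375, 24.18552589416504), 69.599365234375) medz 106.4464753481767
152 [590.03823749 239.71909213  61.86361601] [561.65096187 217.10505323  52.91767477] [606.84665654 263.84810075  69.98719248] ((584.6831665039062, 241.06788635253906), 24.273611068725586)
359 [528.93155743  77.43533375  61.70360741] [501.74663028  46.2015742   55.33296926] [564.07175949 111.14632076  69.73058075] ((532.4304809570312, 78.99192810058594), 32.9445686340332)
```

View pics/c.png

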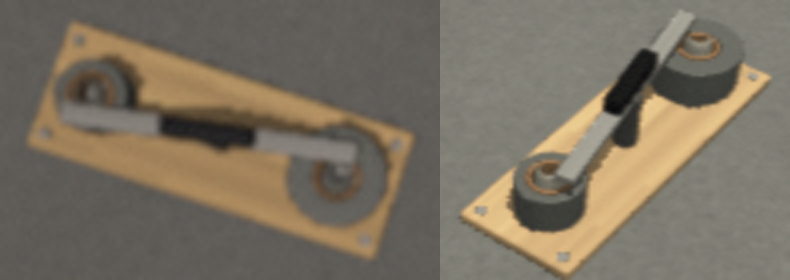

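The crop confirms the choice: a thin grey roll on the left post and a clearly fatter one on the right, with the bar over both and slightly turned from the posts' line (about +9°).

```bash
python3 - <<'E'
from h import *
im=cv2.imread("pics/top0.png");W=cloud("top",np.load("top0.npy"))
v=im.max(2);m=np.zeros((400,640),np.uint8);m[195:275,360:432]=(v<45)[195:275,360:432]
n,l,s,c=cv2.connectedComponentsWithStats(cv2.morphologyEx(m,cv2.MORPH_OPEN,np.ones((3,3))))
k=1+s[1:,4].argmax();p=W[l==k];p=p[(p[:,2]>-5)&(p[:,2]<35)];print(s[k],cv2.minAreaRect(p[:,:2].astype(np.float32)))
b=(W[...,2]>76)&(W[...,2]<94)&(abs(W[...,0]-558)<60)&(abs(W[...,1]-160)<110)
print(cv2.minAreaRect(W[b][:,:2].astype(np.float32)))
g=(W[...,2]>97)&(W[...,2]<115)&(abs(W[...,0]-558)<60)&(abs(W[...,1]-160)<60)
print(g.sum(),W[g].mean(0),cv2.minAreaRect(W[g][:,:2].astype(np.float32)))
p=W[b|g];print(np.degrees(np.arctan2(*cv2.fitLine(p[:,:2].astype(np.float32),cv2.DIST_L1,0,.01,.01)[[1,0],0])),p.mean(0))
E
python3 -m handwheel '0.49 0.86 0 0.64 0;0.49 0.86 0 0.64 0;0.49 0.86 0 0.64 0;0.49 0.86 0 0.64 0;0.49 0.86 0 0.64 0;0.49 0.86 0 0.64 0;0.49 0.86 0 0.64 0;0.49 0.86 0 0.64 0;0.49 0.86 0 0.64 0;0.49 0.86 0 0.64 0'
```

```text
[ 365  201   61   69 3306] ((548.7078857421875, -185.34326171875), (150.38352966308594, 166.349609375), 81.26025390625)
((558.9746704101562, 159.3655242919922), (188.3000030517578, 15.765081405639648), 82.70298767089844)
136 [557.94125911 159.49798476 105.90161689] ((558.0013427734375, 159.75985717773438), (58.686553955078125, 13.84203052520752), 82.7024154663086)
82.55537 [557.897681   159.38602954  93.7847494 ]
clock: 0.93
eef_pos: [360.9, -178.9, 205.5]
eef_rot: [3.141, -0.0, 0.865]
wrist_force: [0.6, -0.6, 0.3]
finger_gap: 93.8
finger_force: 0.0
```

```bash
python3 -m handwheel '0.49 0.85 0 0.66 0;0.49 0.85 0 0.66 0;0.49 0.85 0 0.66 0;0.49 0.85 0 0.66 0;0.49 0.85 0 0.66 0;0.49 0.85 0 0.66 0;0.49 0.85 0 0.66 0;0.49 0.85 0 0.66 0;0.49 0.85 0 0.66 0.5;0.5 0.83 0 0.66 0.5;0 0 0 0 0.5;0 0 0 0 0.5'
python3 - <<'E'
from h import *
i=camera_info("wrist");print(np.round(i["intrinsics"],1).tolist(),np.round(i["world_from_camera"],3).tolist())
p,d=camera("wrist");cv2.imwrite("pics/w1.png",p[:,:,::-1]);np.save("w1.npy",d)
K=np.array(i["intrinsics"]);T=np.array(i["world_from_camera"])
v,u=np.mgrid[:400,:640];x=(u-K[0,2])/K[0,0];y=(v-K[1,2])/K[1,1];r=np.hypot(x,y)+1e-9
t=np.tan(np.minimum(r,1.5))/r*d
W=np.stack([x*t,y*t,d],-1)@T[:3,:3].T+T[:3,3]
def near(lo,hi,c,R):
    m=(d>0)&(W[...,2]>lo)&(W[...,2]<hi)&(np.hypot(W[...,0]-c[0],W[...,1]-c[1])<R);return W[m][:,:2].astype(np.float32)
g=near(97,115,(558,160),45);print(len(g),cv2.minAreaRect(g))
for c in((584.6,240.8),(532.6,79)):
    q=near(55,68,c,40);print(len(q),cv2.minEnclosingCircle(q))
E
```

```text
clock: 1.93
eef_pos: [556.9, 159.7, 204.2]
eef_rot: [-3.14, 0.001, 1.44]
wrist_force: [0.2, 0.2, -0.2]
finger_gap: 70.8
finger_force: 0.0
[[309.7, 0.0, 318.1], [0.0, 309.7, 197.6], [0.0, 0.0, 1.0]] [[0.991, -0.125, -0.038, 567.21], [-0.131, -0.955, -0.267, 236.624], [-0.003, 0.269, -0.963, 382.676], [0.0, 0.0, 0.0, 1.0]]
971 ((557.4277954101562, 158.3048095703125), (60.410762786865234, 14.195399284362793), 82.23866271972656)
874 ((583.5010986328125, 239.41305541992188), 24.464414596557617)
1563 ((531.0853881835938, 77.31000518798828), 33.832820892333984)
```

View pics/w1.png

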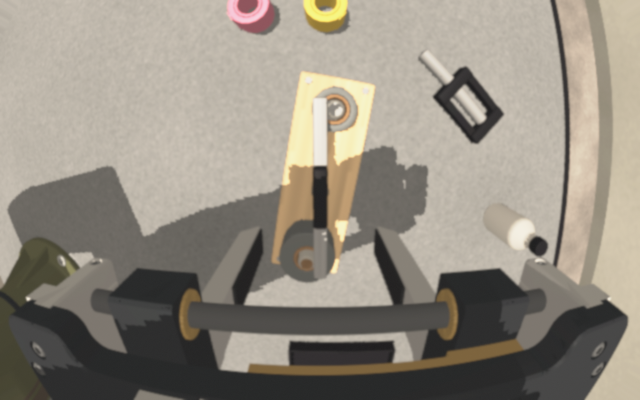

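The wrist view shows the bar's grip at (320,197), lying centred between the fingers and parallel to the pads; the thin roll is at (335,110) and the full one at (306,255). Lowering onto the grip.

```bash
python3 -m handwheel '0.02 -0.02 -0.7 0 0.5;0 0 -0.7 0 0.5;0 0 -0.7 0 0.5;0 0 -0.5 0 0.5;0 0 -0.4 0 0.5;0 0 0 0 0.5;0 0 0 0 0.7;0 0 0 0 0.8;0 0 0 0 0.9;0 0 0 0 1;0 0 0 0 1;0 0 0 0 1' 15
```

```text
clock: 2.98
eef_pos: [558.1, 157.6, 86.1]
eef_rot: [3.14, -0.0, 1.438]
wrist_force: [-1.3, -0.9, 4.9]
finger_gap: 13.6
finger_force: 15.0
```

```bash
python3 -m handwheel '0 0 0 0.4 1;0 0 0 0.7 1;0 0 0 0.7 1;0 0 0 0.7 1;0 0 0 0.7 1;0 0 0 0.7 1;0 0 0 0.7 1;0 0 0 0 1'
```

```text
clock: 3.65
eef_pos: [558.4, 157.6, 86.1]
eef_rot: [3.14, 0.0, 1.843]
wrist_force: [3.3, -1.4, 2.1]
finger_gap: 13.7
finger_force: 15.0
```

```bash
python3 -m handwheel '0 0 0 0.8 1;0 0 0 0.9 1;0 0 0 0.9 1;0 0 0 0.9 1;0 0 0 0.9 1;0 0 0 0.9 1;0 0 0 0.9 1;0 0 0 0.9 1;0 0 0 0.9 1;0 0 0 0.8 1;0 0 0 0 1;0 0 0 0 1'
```

```text
clock: 4.65
eef_pos: [558.9, 158.0, 86.1]
eef_rot: [3.139, 0.002, 2.606]
wrist_force: [8.3, 2.6, -0.3]
finger_gap: 14.0
finger_force: 15.0
```

```bash
python3 -m handwheel '0 0 0 0 0.6;0 0 0 0 0.5;0 0 0 0 0.5;0 0 0.4 0 0.5;0 0 0.9 0 0.5;0 0 0.9 0 0.5;0 0 0.8 0 0.3;0.1 0.3 0 -1 0;0.1 0.3 0 -1 0;0.1 0.3 0 -1 0;0.1 0.3 0 -1 0;0.1 0.3 0 -1 0'
python3 -m handwheel '0.1 0.3 0 -1 0;0 0.25 0 -1 0;0 0 0 -1 0;0 0 0 -1 0;0 0 0 -1 0;0 0 0 -1 0;0 0 0 -1 0;0 0 0 -1 0;0 0 0 -1 0;0 0 0 -1 0;0 0 0 -0.4 0;0 0 0 0 0'
python3 - <<'E'
from h import *
i=camera_info("wrist")
p,d=camera("wrist");cv2.imwrite("pics/w2.png",p[:,:,::-1])
K=np.array(i["intrinsics"]);T=np.array(i["world_from_camera"])
v,u=np.mgrid[:400,:640];x=(u-K[0,2])/K[0,0];y=(v-K[1,2])/K[1,1];r=np.hypot(x,y)+1e-9
t=np.tan(np.minimum(r,1.5))/r*d
W=np.stack([x*t,y*t,d],-1)@T[:3,:3].T+T[:3,3]
def near(lo,hi,c,R):
    m=(d>0)&(W[...,2]>lo)&(W[...,2]<hi)&(np.hypot(W[...,0]-c[0],W[...,1]-c[1])<R);return W[m][:,:2].astype(np.float32)
g=near(97,115,(558,160),45);print(len(g),g.size and cv2.minAreaRect(g))
for c in((584.6,240.8),(532.6,79)):
    q=near(55,68,c,36);print(len(q),q.size and cv2.minEnclosingCircle(q))
E
```

```text
clock: 5.65
eef_pos: [577.7, 218.1, 205.3]
eef_rot: [-3.141, -0.0, 2.166]
wrist_force: [0.3, 0.9, 0.8]
finger_gap: 83.4
finger_force: 0.0
clock: 6.65
eef_pos: [581.5, 239.5, 205.2]
eef_rot: [-3.141, 0.0, 1.261]
wrist_force: [0.1, 0.1, 0.0]
finger_gap: 93.7
finger_force: 0.0
852 ((557.5489501953125, 158.49623107910156), (15.43973159790039, 59.924007415771484), 60.27839660644531)
1186 ((583.5447387695312, 239.54165649414062), 24.407548904418945)
500 ((534.8566284179688, 89.65086364746094), 30.006168365478516)
```

View pics/w2.png

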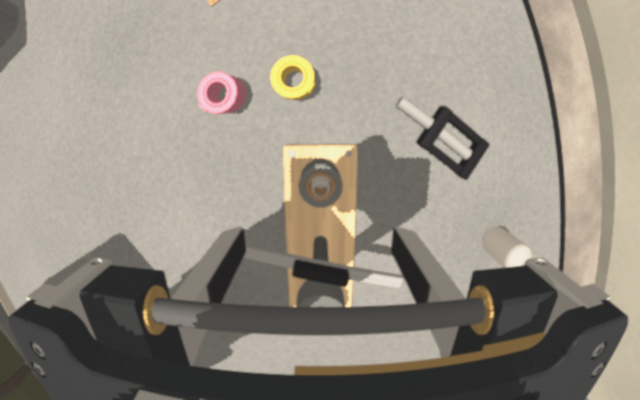

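The bar now stands crosswise, with its grip at (320,272). The thin roll sits at (320,183), about 2 mm off the tool centre in x. Going down to grasp it.

```bash
python3 -m handwheel '0.05 0 -0.8 0 0;0 0 -0.8 0 0;0 0 -0.8 0 0;0 0 -0.8 0 0;0 0 -0.6 0 0;0 0 -0.4 0 0;0 0 -0.2 0 0;0 0 0 0 0;0 0 0 0 0' 10
python3 -m handwheel '0 0 0 0 0.2;0 0 0 0 0.3;0 0 0 0 0.4;0 0 0 0 0.5;0 0 0 0 0.6;0 0 0 0 0.7;0 0 0 0 0.8;0 0 0 0 0.8'
```

```text
clock: 7.45
eef_pos: [584.0, 239.7, 30.1]
eef_rot: [3.141, -0.0, 1.264]
wrist_force: [0.9, 0.7, -0.3]
finger_gap: 94.0
finger_force: 0.0
clock: 8.12
eef_pos: [583.7, 239.6, 29.5]
eef_rot: [-3.142, 0.0, 1.264]
wrist_force: [-0.1, -0.3, 0.4]
finger_gap: 48.7
finger_force: 10.0
```

```bash
python3 -m handwheel '0 0 0.1 0 0.8;0 0 0.15 0 0.8;0 0 0.2 0 0.8;0 0 0.2 0 0.8;0 0 0.2 0 0.8;0 0 0.2 0 0.8'
python3 -m handwheel '0 0 0.25 0 0.8;0 0 0.3 0 0.8;0 0 0.3 0 0.8;0 0 0.3 0 0.8;0 0 0.3 0 0.8;0 0 0.3 0 0.8;0 0 0.3 0 0.8;0 0 0.2 0 0.8;0 0 0 0 0.8'
```

```text
clock: 8.62
eef_pos: [583.9, 239.6, 72.7]
eef_rot: [3.141, -0.0, 1.264]
wrist_force: [0.3, 0.1, -0.3]
finger_gap: 48.7
finger_force: 10.0
clock: 9.37
eef_pos: [584.4, 239.8, 163.7]
eef_rot: [3.139, -0.002, 1.264]
wrist_force: [0.3, 0.3, -1.0]
finger_gap: 48.4
finger_force: 10.0
```

```bash
python3 -m handwheel '-0.07 -0.3 0 0 0.8;-0.07 -0.6 0 0 0.8;-0.07 -0.8 0 0 0.8;-0.07 -0.9 0 0 0.8;-0.07 -0.9 0 0 0.8;-0.07 -0.9 0 0 0.8;-0.07 -0.9 0 0 0.8;-0.07 -0.9 0 0 0.8;-0.07 -0.9 0 0 0.8;-0.07 -0.9 0 0 0.8;-0.07 -0.8 0 0 0.8;-0.07 -0.7 0 0 0.8'
python3 -m handwheel '-0.05 -0.6 0 0 0.8;0 -0.4 0 0 0.8;0 -0.1 0 0 0.8;0 0 0 0 0.8;0 0 0 0 0.8'
python3 - <<'E'
from h import *
p,d=camera("wrist");q,_=camera("top")
cv2.imwrite("pics/w3.png",np.hstack([p[:,:,::-1][:,120:520],q[:,:,::-1][:,220:500]]))
E
```

```text
clock: 10.37
eef_pos: [548.7, -143.0, 160.6]
eef_rot: [-3.14, 0.0, 1.263]
wrist_force: [0.8, 0.4, -0.9]
finger_gap: 49.1
finger_force: 10.0
clock: 10.78
eef_pos: [547.7, -183.9, 161.0]
eef_rot: [-3.141, -0.0, 1.264]
wrist_force: [0.6, -0.4, -0.2]
finger_gap: 48.5
finger_force: 10.0
```

View pics/w3.png

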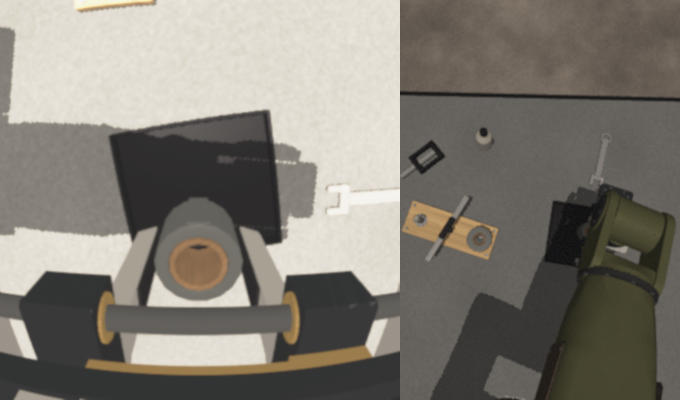

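The left half shows the roll upright in the fingers at (198,255), over the tray. The right half shows the bar crosswise and the full roll on its post at (480,238). Lowering.

```bash
python3 -m handwheel '0 0 -0.4 0 0.8;0 0 -0.7 0 0.8;0 0 -0.7 0 0.8;0 0 -0.6 0 0.8;0 0 -0.4 0 0.8;0 0 -0.25 0 0.8;0 0 -0.15 0 0.8;0 0 -0.1 0 0.8;0 0 0 0 0.8;0 0 0 0 0.8'
python3 -m handwheel '0 0 -0.06 0 0.8;0 0 -0.05 0 0.8;0 0 0 0 0.8'
```

```text
clock: 11.72
eef_pos: [548.6, -184.4, 30.2]
eef_rot: [3.14, 0.0, 1.264]
wrist_force: [0.4, 0.5, 0.0]
finger_gap: 48.6
finger_force: 10.0
clock: 11.97
eef_pos: [548.1, -184.4, 25.0]
eef_rot: [3.141, -0.0, 1.264]
wrist_force: [-0.7, -0.0, -1.9]
finger_gap: 48.9
finger_force: 10.0
```

```bash
python3 -m handwheel '0 0 -0.05 0 0.8;0 0 -0.04 0 0.8;0 0 0 0 0.8'; python3 -m handwheel '0 0 -0.04 0 0.8;0 0 0 0 0.8;0 0 0 0 0.8'
```

```text
clock: 12.22
eef_pos: [548.0, -184.4, 21.1]
eef_rot: [-3.141, -0.0, 1.264]
wrist_force: [-1.2, 0.1, -1.5]
finger_gap: 48.5
finger_force: 10.0
clock: 12.47
eef_pos: [548.1, -184.4, 19.8]
eef_rot: [-3.141, -0.0, 1.264]
wrist_force: [0.1, -0.4, -0.7]
finger_gap: 48.7
finger_force: 10.0
```

```bash
python3 -m handwheel '0 0 -0.03 0 0.8;0 0 0 0 0.8;0 0 0 0 0.8'; python3 -m handwheel '0 0 -0.02 0 0.8;0 0 0 0 0.8;0 0 0 0 0.8'
```

```text
clock: 12.72
eef_pos: [548.1, -184.4, 18.6]
eef_rot: [-3.142, -0.0, 1.264]
wrist_force: [-0.9, -0.2, -0.2]
finger_gap: 48.5
finger_force: 10.0
clock: 12.97
eef_pos: [548.2, -184.4, 18.4]
eef_rot: [3.141, 0.0, 1.264]
wrist_force: [-3.0, 0.6, 5.8]
finger_gap: 48.6
finger_force: 10.0
```

Contact (5.8 N). Releasing slowly, then withdrawing straight up.

```bash
python3 -m handwheel '0 0 0 0 0.45;0 0 0 0 0.4;0 0 0 0 0.3;0 0 0 0 0.2;0 0 0 0 0.1;0 0 0 0 0.1;0 0 0 0 0.1;0 0 0.2 0 0.1;0 0 0.4 0 0.1;0 0 0.7 0 0.1;0 0 0.9 0 0.1;0 0 0.9 0 0.1'
python3 -m handwheel '0 0 0.9 0 0.1;-0.4 -0.8 0.3 0 0.1;-0.4 -0.9 0 0 0.1;-0.4 -0.9 0 0 0.1;-0.4 -0.9 0 0 0.1;-0.4 -0.9 0 0 0.1;-0.4 -0.9 0 0 0.1;-0.4 -0.6 0 0 0.1;0 0 0 0 0.1;0 0 0 0 0.1;0 0 0 0 0.1'
python3 - <<'E'
from h import *
q,d=camera("top");W=cloud("top",d)
cv2.imwrite("pics/t4.png",cv2.resize(q[110:290,200:460,::-1],None,fx=3,fy=3))
m=(W[...,2]>42)&(W[...,2]<62)&(abs(W[...,0]-549)<70)&(abs(W[...,1]+185)<70);print(W[m].mean(0),cv2.minEnclosingCircle(W[m][:,:2].astype(np.float32)))
E
```

```text
clock: 13.97
eef_pos: [547.7, -184.2, 143.6]
eef_rot: [-3.141, -0.0, 1.264]
wrist_force: [0.2, 0.6, 0.2]
finger_gap: 84.7
finger_force: 0.0
clock: 14.88
eef_pos: [436.3, -420.0, 190.2]
eef_rot: [3.141, -0.0, 1.264]
wrist_force: [-0.3, 0.1, 0.1]
finger_gap: 84.4
finger_force: 0.0
[ 547.68017619 -181.69233317   49.96734922] ((547.3836669921875, -182.08033752441406), 24.546993255615234)
```

View pics/t4.png

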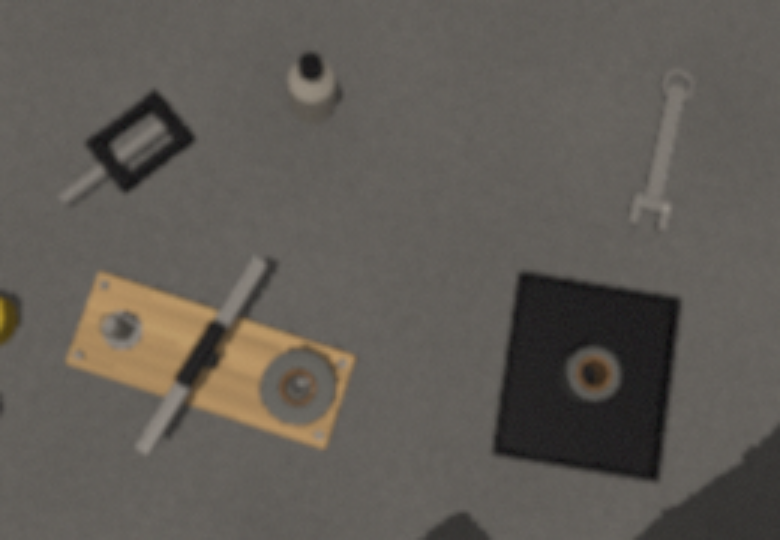

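The thin roll lies flat in the middle of the tray (594,373). The bar is crosswise, the full roll is seated at (298,387), and the bystanders have not moved.

```bash
python3 -c "from cell import *;print(sign_off())"
```

```text
the job is handed in; nothing more can be done
None
```

The job is handed in (sign-off gave no verdict): the keeper bar is left crosswise at about 1.35 rad, the thin roll lies flat near the middle of the tray, and in the last picture the full roll is on its post and the bystanders look unmoved.

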